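# Transfer a row of sample vessels to the compartment rack in reverse order

### The arm

A 6-joint arm with a two-finger parallel gripper is mounted at the origin on the work surface. World frame = base frame: x ahead of the robot, y to its left, z up, the work surface at z = 0. Lengths are in m, angles in rad, forces in N, time in s.
With the tool pointing down it reaches from about 0.35 to 0.925 m from the base axis. Payload 6.4 kg.
Tool frame: the origin (TCP) lies on the mounting face of the last link; the fingertips stand 199 mm ahead of it and the grasp point (between the pads) lies 180 mm ahead of it (manip.grip_point_offset is the distance from the TCP to the grasp point, in m); z points along the fingers, y is the line along which they close (so a half turn about z gives the same grasp; the last joint's range is limited). The gripper opens to 94 mm and grips with 3 to 60 N. Pads are 16 mm wide; open, the fingers measure 119 mm over their backs; the gripper's body (75 mm by 177 mm) begins 78 mm behind the grasp point.
Start: joints at [1.14, 0.245, 1.558, -0, 1.339, -0.174], TCP at [0.165, 0.629, 0.405] pointing down, gripper open.
Joint ranges: [-3.13, 3.13], [-1.02, 2.26], [0.13, 2.54], [-0.95, 4.09], [0.21, 2.88], [-2.74, 2.74]. Speed limits (rad/s): [2.57, 2.57, 3.14, 3.14, 3.14, 3.14].

### API

Orientations are given as [roll, pitch, yaw] about the fixed x, y, z axes, in that order (R = Rz(yaw) Ry(pitch) Rx(roll)).
In Python, from plant import manip gives the robot as it stands.
- The arm moves only by the tool jog_arm, called after "Call:" as name([rows], argument=value, ...), one row to a line, values as JSON. Schema: {"type":"object","properties":{"increments":{"type":"array","items":{"type":"object","properties":{"drx":{"type":"number"},"dry":{"type":"number"},"drz":{"type":"number"},"tx":{"type":"number"},"ty":{"type":"number"},"tz":{"type":"number"},"jaw":{"type":"number"}},"additionalProperties":false,"required":["jaw"]},"minItems":1,"maxItems":10},"grip_n":{"type":"number"},"only":{"type":"string"},"quiet":{"type":"boolean"},"lines":{"type":"string"}},"required":["increments"],"additionalProperties":false}. increments is a list of rows, 1 to 10 of them, each an object with the fields drx, dry, drz (a rotation vector in parts of the range, where 1.0 means 2 rad), tx, ty, tz (the shift in parts of the range, where 1.0 means 80 cm), jaw (the finger opening in m); a field left out counts as zero (the opening has to be given); each row shifts and turns the commanded pose from where the row before left it, along the tool's axes as they then stand; what a row does not reach is not made up. A row lasts 1/8 s, in which the tool goes at most 0.0625 m and 0.188 rad, less where a joint would pass 70% of its speed; a pose out of reach is approached as far as the arm can. The fingers move at their own pace and stop on an object; grip_n is the grip in N (left out, the last holds). Time passes only in rows, so rows that do not move let the fingers close. The tool returns the time, the measured TCP pose, the force, the opening and the grip force at its end. only (a regular expression) keeps the lines of the reply that match it, lines (a string "A,B") keeps lines A to B, and quiet returns only ok. No shift or turn number may pass 1 either way. Input that does not fit is refused with a message, and nothing moves.
- manip.get_obs(): the state, without advancing time (a new reading comes with each control period).
- manip.get_image(name): name is "side" or "top" or "wrist"; returns a dict with "image" (400x640x3 uint8, red, green, blue), "camera_matrix" (3x3 intrinsics, pixels), "pose" (4x4, takes a point from camera to world coordinates). Camera axes: x right, y up, looking along -z (the intrinsics and any distortion apply to the point x, -y, -z); pixel columns grow to the right and rows downward; lengths in m; the calibration is good to about 2 mm. A picture is of the moment at which its call begins. There is no depth.
- manip.finish_job(): hands the job in; it is judged then, once.
Trained networks look in a picture, given as the dict that the camera call returned (one of the last four; its "shot" number tells which), for a name from the list of things; names that differ only in an ending like _2 or _b are one class to them, and where a whole thing is asked for, a point or a joint stands for the part that bears it (a point fixed in the world has none). Each returns a list of dicts, best first, with "confidence" (0 to 1); they miss things now and then, are a little off and sometimes report something else, mostly with a low value. They report only what shows in the picture. A call takes as long as a camera call. They do not tell look-alikes from the thing itself.
- manip.outline_of(picture, label): "region" (400x640 bool, what is visible of it) and "location" ([column, row] in pixels, amid what is visible of it).
- manip.place_of(picture, label): "location" ([column, row] in pixels: a listed point, or the origin of a listed thing).
The state is a dict: "t": time; "joint_pos": joint angles; "qvel": joint speeds; "tau": joint torques, N m; "ee_pos": TCP position; "orientation": TCP orientation; "wrist_force": force on the tool from outside, world axes, zero at the start; "wrist_torque": the same for the moment, N m; "gripper_width": finger opening in m; "grasp_force": force on a finger pad.
Only numpy, scipy, OpenCV 4.12 (cv2) and the standard library are available. Lean on these libraries where they do the work, as an engineer would, in place of code of your own. Each camera call takes 0.05 s, during which the arm holds its last target. There are 200 camera calls.

### The job

Move the four closed glass vessels from the open tray to the empty rack with four compartments, one in each, in reverse order: the vessel that stood nearest the tray's loop handle goes to the compartment farthest from the rack's loop handle, and so on along the row. Tip none of them over on the way, and leave all four standing upright on the floor of their compartments.

Things in the scene. Friction and masses are not known exactly. Their poses are not given: they have to be found in the camera images.
- flask: Small conical glass flask with a black rubber bung, one rigid piece, 86 mm tall: base diameter 42 up to height 8, tapering to a neck of diameter 22 from height 44 to 72, bung diameter 19 from 72 to 86. About 60 g. Grip the neck. Origin: centre of its underside, z up its axis; round, yaw is free. Starts upright on its pad, underside 8 mm above the bench, in a random place of the row.
- jar: Short wide clear glass jar with a flat white screw cap, one rigid piece: plain cylinder of diameter 40, 50 mm tall (cap is the top 14 mm, same diameter). About 90 g. Origin: centre of its underside, z up its axis; round, yaw is free. Starts upright on its pad, underside 8 mm above the bench, in a random place of the row.
- vial: Tall slim clear glass vial with a white cap, one rigid piece: plain cylinder of diameter 28, 82 mm tall (cap is the top 16 mm, same diameter). About 60 g. Origin: centre of its underside, z up its axis; round, yaw is free. Starts upright on its pad, underside 8 mm above the bench, in a random place of the row.
- weighing_bottle: Squat glass weighing bottle with ball-knob stopper, one rigid piece, 69 mm tall: cylinder of diameter 32 up to height 46, stopper disc of diameter 31 to height 50, ball knob of diameter 16 centred at height 61. About 60 g. Origin: centre of its underside, z up its axis; round, yaw is free. Starts upright on its pad, underside 8 mm above the bench, in a random place of the row.
- pad_flask: Round cork pad, diameter 54, 4 mm thick, fixed in the start rack and bare once emptied: the one on which the flask stands at the start, so it marks that vessel's place in the original row. Origin: centre of its underside, 4 mm above the bench.
- pad_jar: Round cork pad, diameter 54, 4 mm thick, fixed in the start rack and bare once emptied: the one on which the jar stands at the start, so it marks that vessel's place in the original row. Origin: centre of its underside, 4 mm above the bench.
- pad_vial: Round cork pad, diameter 54, 4 mm thick, fixed in the start rack and bare once emptied: the one on which the vial stands at the start, so it marks that vessel's place in the original row. Origin: centre of its underside, 4 mm above the bench.
- pad_weighing_bottle: Round cork pad, diameter 54, 4 mm thick, fixed in the start rack and bare once emptied: the one on which the weighing bottle stands at the start, so it marks that vessel's place in the original row. Origin: centre of its underside, 4 mm above the bench.
- start_rack: Fixed grey open tray that holds the row at the start, 72 (x) by 276 (y) mm, rim 12 high, floor 4, four pads at y = +102, +34, -34 and -102 mm (x = 0) in its frame. Upright steel loop handle, 60 tall, at y = +143. May be the nearer or the farther rack. Origin: centre of its underside, on the bench; y along it to the handle end (robot's left, within 0.2 rad), z up.
- goal_rack: Fixed grey rack, empty, 72 (x) by 276 (y) mm: four compartments, 64 mm square inside, walls 22 high and 4 thick, floor 4 mm above the bench, centred at y = +102, +34, -34 and -102 mm (x = 0) in its frame. Loop handle 60 tall at y = +143. About 160 mm from the start rack in x. Origin: centre of its underside, on the bench; y along it to the handle end (robot's left, within 0.2 rad), z up.
There are look-alikes about, which are no part of the job. Leave any red look-alike of the flask alone.

How it is judged:
By the outcome, as a careful person would: the job done as asked, in the order asked, and still so for the second after the job is handed in, with the robot touching nothing.
It also fails if it takes over 112 s, if anything falls off the work surface, if the arm or the gripper's body presses on something with over 40 N, if the wrist force passes 120 N, or if a joint passes its speed limit or range.

## Working session

There is one attempt and no reset: what is moved stays moved. The work goes in short steps, Python scripts to look and compute and a tool call to move; the robot and the scene stay as the last step left them, time stands still between calls to the robot, and variables do not carry over. Pictures are saved under pics/ and viewed, at most 14 in all, crops included, and the job is handed in when it is done.

```bash
mkdir -p pics; cat > h.py <<'E'
import numpy as np, cv2
from plant import manip
def world(p,px,z):
    K=np.array(p["camera_matrix"]);T=np.array(p["pose"])
    u=cv2.undistortPoints(np.array([[px]],float),K,np.array(p.get("distortion",np.zeros(5)),float)).ravel()
    d=T[:3,:3]@np.array([u[0],-u[1],-1]);o=T[:3,3]
    return o+d*(z-o[2])/d[2]
def proj(p,X):
    K=np.array(p["camera_matrix"]);T=np.array(p["pose"]);c=T[:3,:3].T@(np.array(X)-T[:3,3])
    return (K@np.array([c[0],-c[1],-c[2]])/-c[2])[:2]
def save(p,n): cv2.imwrite(f"pics/{n}.png",cv2.cvtColor(p["image"],cv2.COLOR_RGB2BGR))
E
python3 - <<'E'
from h import *
np.set_printoptions(precision=4,suppress=True)
L=["flask","jar","vial","weighing_bottle","pad_flask","pad_jar","pad_vial","pad_weighing_bottle","start_rack","goal_rack"]
Z=[.008]*4+[.004]*4+[0,0]
for c in("top","side"):
    p=manip.get_image(c);save(p,c+"0");print(c,[k for k in p],np.array(p["pose"])[:3,3])
    for l,z in zip(L,Z):
        for r in manip.place_of(p,l)[:3]: print(l,round(r["confidence"],2),np.round(r["location"],1),world(p,r["location"],z)[:2])
o=manip.get_obs();print(o["ee_pos"],o["orientation"],o["gripper_width"],manip.grip_point_offset)
E
```

```text
top ['image', 'camera_matrix', 'pose', 'shot'] [ 0.4953 -0.0152  0.7289]
flask 0.94 [343.9 163.5] [ 0.6328 -0.034 ]
flask 0.75 [398.2 121.7] [ 0.7016 -0.1265]
flask 0.6 [403.4 168.2] [ 0.6225 -0.1322]
jar 0.57 [303.6 158.5] [0.643  0.0331]
vial 0.55 [218.5 153.4] [0.6553 0.1765]
weighing_bottle 0.65 [266.3 155.8] [0.6491 0.0957]
weighing_bottle 0.21 [355.2 251. ] [ 0.4877 -0.0489]
pad_jar 0.57 [344.1 161.3] [ 0.6373 -0.0345]
pad_jar 0.55 [304.4 161.3] [0.639  0.0321]
pad_vial 0.7 [225.2 150.5] [0.6609 0.1662]
pad_weighing_bottle 0.6 [262.2 158.6] [0.6454 0.1033]
start_rack 0.83 [281.7 157.3] [0.6476 0.0707]
start_rack 0.28 [344.4 160. ] [ 0.6403 -0.0352]
goal_rack 0.63 [354.4 249.6] [ 0.49   -0.0481]
side ['image', 'camera_matrix', 'pose', 'shot'] [0.176  0.4473 0.375 ]
flask 0.9 [333.8 188.5] [ 0.6805 -0.114 ]
flask 0.62 [321.7 209.9] [ 0.6364 -0.0353]
flask 0.6 [361.5 199.3] [ 0.6141 -0.1181]
jar 0.64 [213. 252.] [0.657  0.1737]
jar 0.4 [395.6 240.9] [ 0.4863 -0.0473]
vial 0.94 [214.4 249.6] [0.6609 0.1687]
weighing_bottle 0.78 [258.8 237.2] [0.6424 0.0998]
weighing_bottle 0.38 [322.5 213.3] [ 0.6269 -0.0276]
weighing_bottle 0.27 [289.1 226.6] [0.6336 0.0441]
pad_flask 0.54 [318.6 211.8] [ 0.6404 -0.0316]
pad_jar 0.76 [290.4 224.7] [0.6417 0.0341]
pad_jar 0.4 [319.  214.8] [ 0.6323 -0.0245]
pad_vial 0.78 [213.1 252.6] [0.6608 0.1715]
pad_weighing_bottle 0.52 [257.2 242.3] [0.6376 0.107 ]
start_rack 0.76 [273.3 231.6] [0.6496 0.0646]
start_rack 0.35 [256.3 236.2] [0.6577 0.0933]
start_rack 0.17 [211.1 254.5] [0.6638 0.1734]
goal_rack 0.95 [398.4 245.1] [ 0.4828 -0.0513]
[0.1651 0.6287 0.4046] [-3.1415 -0.      2.8848] 0.0937699865084974 0.1804
```

View pics/top0.png

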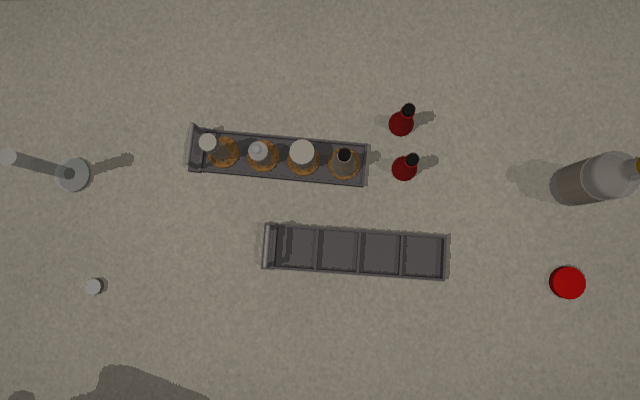

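View pics/side0.png

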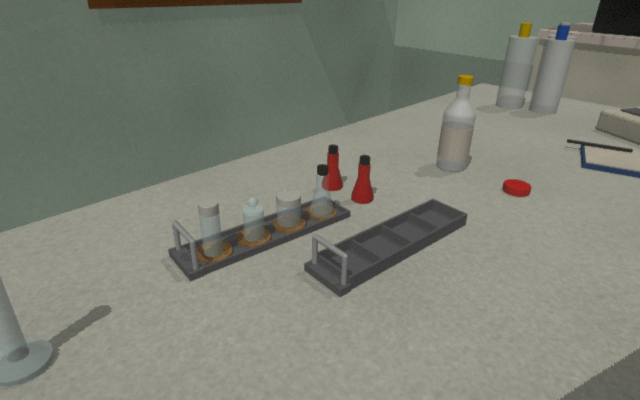

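The top view shows, from the handle end at col 192, the vial (208,141), weighing bottle (258,150), jar (302,152) and flask (344,155). The red flasks at (402,120) and (405,167) are decoys. The goal rack spans cols 263–449 with its handle on the left, and the side view agrees. So the vial goes to y=-102, the weighing bottle to -34, the jar to +34 and the flask to +102. I'll fit the rack poses by silhouette.

```bash
cat > fit.py <<'E'
from h import *
from scipy.optimize import minimize
def fit(ps,regs,g,h):
    def cost(v):
        x,y,a=v;c,s=np.cos(a),np.sin(a);k=0
        for p,m in zip(ps,regs):
            im=np.zeros((1600,2560),np.uint8)
            for B in ([(X,Y,Z) for X in(-.036,.036) for Y in(-.138,.138) for Z in(0,h)],):
                q=np.array([proj(p,(x+c*X-s*Y,y+s*X+c*Y,Z)) for X,Y,Z in B])*4+1.5
                cv2.fillConvexPoly(im,cv2.convexHull(q.astype(np.float32)).astype(np.int32),1)
            f=cv2.resize(im.astype(np.float32),(640,400),interpolation=cv2.INTER_AREA)
            k+=np.abs(f-m).sum()/f.sum()
        return k
    r=minimize(cost,g,method="Nelder-Mead",options=dict(initial_simplex=np.array(g)+np.array([[0,0,0],[.008,0,0],[0,.008,0],[0,0,.05]]),xatol=1e-4,fatol=1e-4))
    return r.x,r.fun
E
python3 - <<'E'
from fit import *
T=manip.get_image("top");S=manip.get_image("side")
for l,g,h in(("start_rack",(.6487,.0665,-.12),.012),("goal_rack",(.487,-.0495,-.06),.022)):
    R=[manip.outline_of(p,l)[0]["region"].astype(float) for p in(T,S)]
    print(l,fit([T],R[:1],g,h),fit([S],R[1:],g,h),fit([T,S],R,g,h))
E
```

```text
start_rack (array([ 0.64674142,  0.07003642, -0.12029653]), np.float64(0.5880503684870557)) (array([ 0.64901777,  0.08763057, -0.12653027]), np.float64(0.5530223970458377)) (array([ 0.64896017,  0.08946973, -0.12279667]), np.float64(1.1183728162392699))
goal_rack (array([ 0.48703763, -0.04651106, -0.09434633]), np.float64(0.07878634158714054)) (array([ 0.48951494, -0.03526134, -0.09194997]), np.float64(0.10106881321580849)) (array([ 0.48802082, -0.03850103, -0.09200213]), np.float64(0.19748592346562682))
```

The manual's scale: shifts go in shares of 80 cm and turns go in shares of 2 rad. Converting my numbers, 0.18 rad is 0.09.

Call:
jog_arm([
  {"drz":0.09, "jaw":0.094},
  {"drz":0.09, "jaw":0.094},
  {"drz":0.09, "jaw":0.094},
  {"drz":0.09, "jaw":0.094},
  {"drz":0.09, "jaw":0.094},
  {"drz":0.09, "jaw":0.094},
  {"drz":0.09, "jaw":0.094},
  {"drz":0.0875, "jaw":0.094},
  {"jaw":0.094},
], grip_n=15)

```text
t: 2.52
ee_pos: [0.1651, 0.6287, 0.4047]
orientation: [3.142, -0.0, 1.452]
wrist_force: [0.7, 0.6, 0.5]
gripper_width: 0.0941
grasp_force: 0.0
```

To row units: 0.045 m is 0.0563, -0.033 m is -0.0413.

Call:
jog_arm([
  {"tx":-0.0413, "ty":0.0563, "jaw":0.094},
  {"tx":-0.0413, "ty":0.0563, "jaw":0.094},
  {"tx":-0.0413, "ty":0.0563, "jaw":0.094},
  {"tx":-0.0413, "ty":0.0563, "jaw":0.094},
  {"tx":-0.0413, "ty":0.0563, "jaw":0.094},
  {"tx":-0.0413, "ty":0.0563, "jaw":0.094},
  {"tx":-0.0413, "ty":0.0563, "jaw":0.094},
  {"tx":-0.0413, "ty":0.0563, "jaw":0.094},
  {"tx":-0.0413, "ty":0.0563, "jaw":0.094},
  {"tx":-0.0375, "ty":0.0375, "jaw":0.094},
])

```text
t: 3.78
ee_pos: [0.5589, 0.2498, 0.4048]
orientation: [3.141, -0.0, 1.452]
wrist_force: [-0.2, 0.7, 0.3]
gripper_width: 0.0938
grasp_force: 0.0
```

Call:
jog_arm([
  {"tx":-0.0625, "jaw":0.094},
  {"tx":-0.0625, "jaw":0.094},
  {"jaw":0.094},
  {"jaw":0.094},
])

```text
t: 4.28
ee_pos: [0.5454, 0.1525, 0.4049]
orientation: [3.141, -0.0, 1.451]
wrist_force: [0.6, -0.2, -0.7]
gripper_width: 0.0944
grasp_force: 0.0
```

```bash
python3 - <<'E'
from h import *
p=manip.get_image("wrist");save(p,"w0");print(np.round(p["pose"],3))
L=["flask","jar","vial","weighing_bottle","pad_flask","pad_jar","pad_vial","pad_weighing_bottle","start_rack","goal_rack"]
Z=[.008]*4+[.004]*4+[0,0]
for l,z in zip(L,Z):
  for r in manip.place_of(p,l)[:2]: print(l,round(r["confidence"],2),np.round(r["location"],1),world(p,r["location"],z)[:2])
E
```

```text
[[ 0.993  0.115  0.029  0.554]
 [-0.119  0.961  0.248  0.223]
 [ 0.    -0.25   0.968  0.385]
 [ 0.     0.     0.     1.   ]]
flask 0.88 [399.4 310.4] [ 0.628948   -0.03156186]
flask 0.67 [397.5 372.7] [ 0.62041826 -0.13202572]
jar 0.6 [409.2 220.8] [0.64844814 0.09365499]
jar 0.56 [410.4 268.3] [0.64675735 0.02869792]
vial 0.74 [410.8 158.2] [0.65423982 0.17137371]
weighing_bottle 0.78 [406.9 215.9] [0.64592251 0.10038767]
weighing_bottle 0.55 [406.  239.1] [0.64319301 0.06979843]
pad_flask 0.47 [403.4 312.1] [ 0.63502433 -0.03754103]
pad_flask 0.22 [411.  217.2] [0.65194095 0.09676629]
pad_jar 0.68 [407.3 267. ] [0.64378558 0.02898553]
pad_vial 0.56 [414.8 161.4] [0.65990179 0.16641828]
pad_weighing_bottle 0.65 [410.1 216.7] [0.65084685 0.09755881]
pad_weighing_bottle 0.37 [414.8 159.9] [0.65998403 0.16822047]
start_rack 0.75 [406.8 237.7] [0.64621584 0.0683559 ]
goal_rack 0.85 [295.8 329. ] [ 0.4844538  -0.04916548]
```

View pics/w0.png

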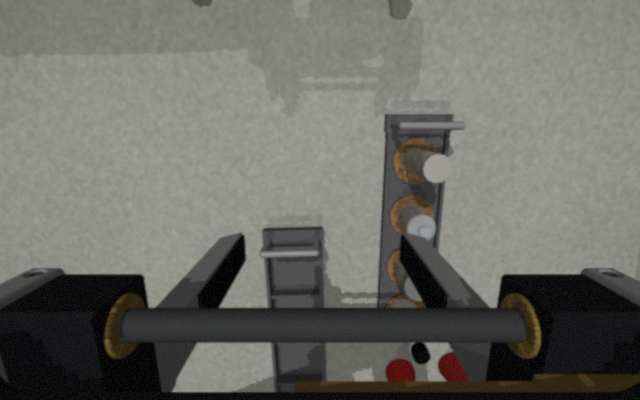

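Wrist view: the start rack is at right, with the vial cap at (437,168) and the knob at (421,229). The goal rack is at left with its handle at (290,252). I'll refine using the cap tops, and refit the goal rack without its handle.

```bash
python3 - <<'E'
from fit import *
import fit as F
p=manip.get_image("top")
im=p["image"];save(p,"t1")
for l,c,z,bright,r in(("vial",(208,141),.090,1,14),("jar",(302,152),.058,1,18),("flask",(344,155),.094,0,12)):
    g=cv2.cvtColor(im,cv2.COLOR_RGB2GRAY).astype(int);x,y=c
    w=g[y-r:y+r+1,x-r:x+r+1];m=((w>145) if bright else (w<30)).astype(np.uint8)
    n,_,st,ce=cv2.connectedComponentsWithStats(m);i=1+st[1:,4].argmax();q=ce[i]+[x-r,y-r]
    print(l,st[i],q,world(p,q,z)[:2])
m=manip.outline_of(p,"goal_rack")[0]["region"].astype(float)
ys,xs=np.nonzero(m);print(xs.min(),xs.max())
# restrict comparison to columns >=290: crop by shrinking model there
def cost(v,h=.022):
    x,y,a=v;c,s=np.cos(a),np.sin(a);o=np.zeros((1600,2560),np.uint8)
    q=np.array([proj(p,(x+c*X-s*Y,y+s*X+c*Y,Z)) for X in(-.036,.036) for Y in(-.138,.138) for Z in(0,h)])*4+1.5
    cv2.fillConvexPoly(o,cv2.convexHull(q.astype(np.float32)).astype(np.int32),1)
    f=cv2.resize(o.astype(np.float32),(640,400),interpolation=cv2.INTER_AREA)
    return np.abs(f-m)[:,290:].sum()
r=minimize(cost,(.487,-.048,-.093),method="Nelder-Mead",options=dict(initial_simplex=np.array([[.487,-.048,-.093],[.493,-.048,-.093],[.487,-.042,-.093],[.487,-.048,-.053]]),xatol=1e-4))
print(r.x,r.fun)
x,y,a=r.x;c,s=np.cos(a),np.sin(a);v=cv2.resize(im,None,fx=4,fy=4,interpolation=cv2.INTER_CUBIC)
for Y in(.102,.034,-.034,-.102):
    q=[proj(p,(x+c*X-s*(Y+d),y+s*X+c*(Y+d),.022))*4+1.5 for X,d in((-.032,-.032),(.032,-.032),(.032,.032),(-.032,.032))]
    cv2.polylines(v,[np.int32(q)],True,(0,255,0),1)
cv2.imwrite("pics/g1.png",v[840:1160,1020:1820,::-1])
E
```

```text
vial [  9   6  13  18 178] [209.11797753 141.71910112] [0.65521796 0.16895253]
jar [  5   6  15  20 189] [295.75132275 149.07407407] [0.64796309 0.04178362]
flask [  7   6  11  12 116] [343.9137931 154.3362069] [ 0.63008917 -0.03208928]
261 446
[ 0.48669598 -0.05409005 -0.09083398] 150.9375
```

View pics/g1.png

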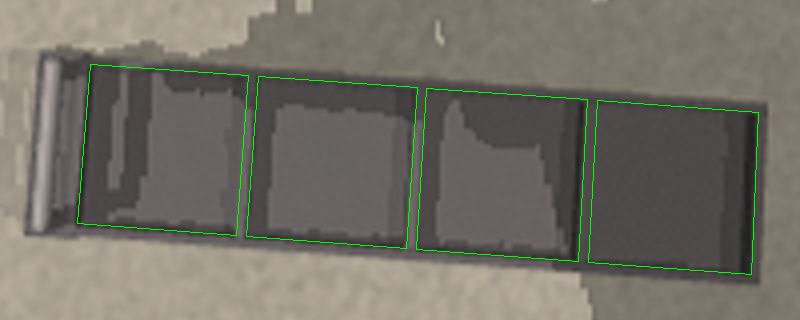

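The overlay matches the compartment walls well. Goal centre is (0.487,-0.0535), yaw -0.092. Now I'll pick the vial.

To row units: 0.057 m is 0.0713, 0.055 m is 0.0688.

Call:
jog_arm([
  {"tx":0.018, "ty":0.0684, "jaw":0.094},
  {"tx":0.018, "ty":0.0684, "jaw":0.094},
  {"tz":0.0688, "jaw":0.094},
  {"tz":0.0688, "jaw":0.094},
  {"tz":0.0713, "jaw":0.094},
  {"jaw":0.094},
  {"jaw":0.094},
], grip_n=15)

```text
t: 5.8
ee_pos: [0.6584, 0.1678, 0.2402]
orientation: [3.138, -0.001, 1.45]
wrist_force: [0.8, -0.2, 0.7]
gripper_width: 0.0941
grasp_force: 0.0
```

Call:
jog_arm([
  {"jaw":0.02},
  {"jaw":0.02},
  {"jaw":0.02},
  {"jaw":0.02},
  {"jaw":0.02},
  {"jaw":0.02},
], grip_n=15)

```text
t: 6.55
ee_pos: [0.6574, 0.1677, 0.2375]
orientation: [-3.141, 0.0, 1.45]
wrist_force: [0.0, -0.6, -0.3]
gripper_width: 0.0378
grasp_force: 0.0
```

Call:
jog_arm([
  {"jaw":0.02},
  {"jaw":0.02},
  {"jaw":0.02},
  {"jaw":0.02},
], grip_n=15)

```text
t: 7.05
ee_pos: [0.6574, 0.1677, 0.2375]
orientation: [-3.141, 0.0, 1.45]
wrist_force: [0.7, 0.4, 0.8]
gripper_width: 0.0277
grasp_force: 15.0
```

Call:
jog_arm([
  {"tz":-0.0656, "jaw":0.02},
  {"tz":-0.0656, "jaw":0.02},
  {"tx":-0.0535, "ty":-0.0219, "jaw":0.02},
  {"tx":-0.0535, "ty":-0.0219, "jaw":0.02},
  {"tx":-0.0535, "ty":-0.0219, "jaw":0.02},
  {"tx":-0.0535, "ty":-0.0219, "jaw":0.02},
  {"tx":-0.0535, "ty":-0.0219, "jaw":0.02},
  {"tx":-0.0535, "ty":-0.0219, "jaw":0.02},
  {"tx":-0.0535, "ty":-0.0219, "jaw":0.02},
  {"tx":-0.0535, "ty":-0.0219, "jaw":0.02},
])

```text
t: 8.3
ee_pos: [0.4762, -0.1564, 0.3428]
orientation: [3.141, 0.0, 1.45]
wrist_force: [-0.3, -0.4, -0.3]
gripper_width: 0.0276
grasp_force: 15.0
```

Call:
jog_arm([
  {"tz":0.0625, "jaw":0.02},
  {"tz":0.0438, "jaw":0.02},
  {"jaw":0.02},
  {"jaw":0.02},
])

```text
t: 8.8
ee_pos: [0.4778, -0.1555, 0.2591]
orientation: [3.14, 0.001, 1.45]
wrist_force: [0.5, -0.1, 0.4]
gripper_width: 0.0276
grasp_force: 15.0
```

```bash
python3 - <<'E'
from h import *
p=manip.get_image("top");cv2.imwrite("pics/t2.png",cv2.resize(p["image"][100:300,180:480,::-1],None,fx=2.6,fy=2.6))
E
```

```text
(no output)
```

View pics/t2.png

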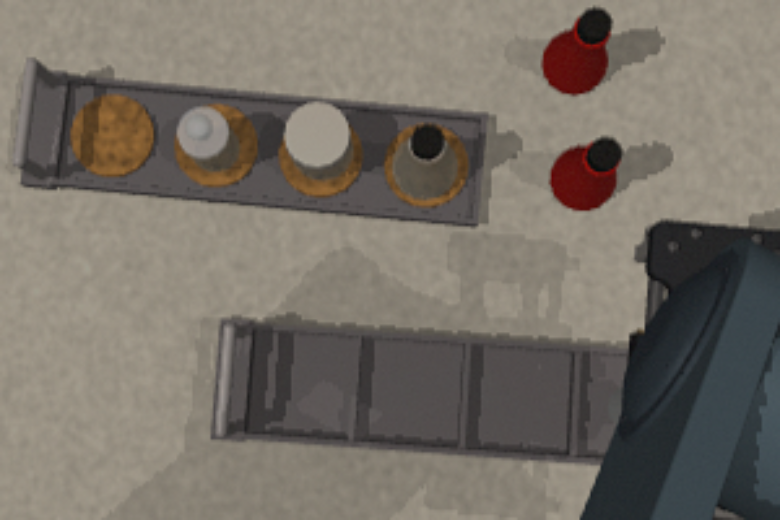

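The vial's hand is over the last compartment, hidden by the arm. The vacated pad is at (112,135) and the other vessels are undisturbed. Lowering to the compartment floor.

Call:
jog_arm([
  {"tz":0.0156, "jaw":0.02},
  {"tz":0.0156, "jaw":0.02},
  {"jaw":0.02},
  {"jaw":0.02},
  {"jaw":0.02},
])

```text
t: 9.48
ee_pos: [0.477, -0.1552, 0.2325]
orientation: [-3.141, -0.0, 1.45]
wrist_force: [0.2, -0.4, -0.3]
gripper_width: 0.0278
grasp_force: 15.0
```

Call:
jog_arm([
  {"jaw":0.06},
  {"jaw":0.06},
  {"jaw":0.06},
  {"jaw":0.06},
  {"jaw":0.06},
  {"jaw":0.06},
  {"tz":-0.0625, "jaw":0.094},
  {"tz":-0.075, "jaw":0.094},
  {"jaw":0.094},
])

```text
t: 10.6
ee_pos: [0.4785, -0.1561, 0.3481]
orientation: [3.132, 0.004, 1.45]
wrist_force: [-0.3, -0.3, -0.7]
gripper_width: 0.0866
grasp_force: 0.0
```

To row units: 0.058 m is 0.0725, 0.0392 m is 0.049.

Call:
jog_arm([
  {"tx":0.049, "ty":0.0251, "jaw":0.094},
  {"tx":0.049, "ty":0.0251, "jaw":0.094},
  {"tx":0.049, "ty":0.0251, "jaw":0.094},
  {"tx":0.049, "ty":0.0251, "jaw":0.094},
  {"tx":0.049, "ty":0.0251, "jaw":0.094},
  {"tx":0.049, "ty":0.0251, "jaw":0.094},
  {"tx":0.049, "ty":0.0251, "jaw":0.094},
  {"tz":0.0725, "jaw":0.094},
  {"tz":0.0725, "jaw":0.094},
  {"jaw":0.094},
])

```text
t: 11.85
ee_pos: [0.647, 0.1002, 0.2197]
orientation: [-3.128, 0.001, 1.45]
wrist_force: [0.2, -0.4, -0.7]
gripper_width: 0.0941
grasp_force: 0.0
```

Call:
jog_arm([
  {"jaw":0.02},
  {"jaw":0.02},
  {"jaw":0.02},
  {"jaw":0.02},
  {"jaw":0.02},
  {"jaw":0.02},
  {"jaw":0.02},
  {"jaw":0.02},
  {"jaw":0.02},
  {"jaw":0.02},
])

```text
t: 13.1
ee_pos: [0.6499, 0.1001, 0.2266]
orientation: [-3.141, 0.0, 1.45]
wrist_force: [-0.5, 0.0, 0.6]
gripper_width: 0.0317
grasp_force: 15.0
```

```bash
python3 - <<'E'
from h import *
p=manip.get_image("side");cv2.imwrite("pics/s2.png",cv2.resize(p["image"][130:330,160:480,::-1],None,fx=2.4,fy=2.4))
E
```

```text
(no output)
```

View pics/s2.png

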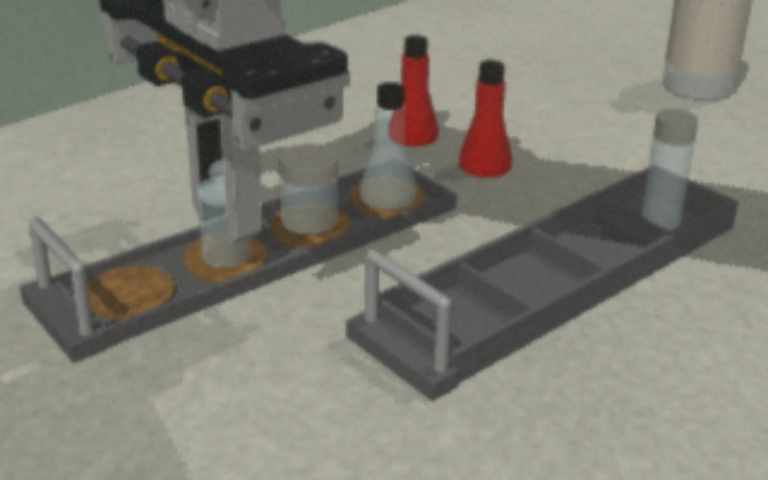

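The vial stands upright in the last compartment at (670,170). The weighing bottle is gripped at 31.7 mm.

To row units: -0.0525 m is -0.0656, -0.0344 m is -0.043.

Call:
jog_arm([
  {"tz":-0.0656, "jaw":0.02},
  {"tz":-0.0656, "jaw":0.02},
  {"tx":-0.043, "ty":-0.0296, "jaw":0.02},
  {"tx":-0.043, "ty":-0.0296, "jaw":0.02},
  {"tx":-0.043, "ty":-0.0296, "jaw":0.02},
  {"tx":-0.043, "ty":-0.0296, "jaw":0.02},
  {"tx":-0.043, "ty":-0.0296, "jaw":0.02},
  {"tx":-0.043, "ty":-0.0296, "jaw":0.02},
  {"jaw":0.02},
  {"jaw":0.02},
])

```text
t: 14.4
ee_pos: [0.4841, -0.0875, 0.3318]
orientation: [3.141, -0.0, 1.45]
wrist_force: [0.2, 0.1, -0.9]
gripper_width: 0.0319
grasp_force: 15.0
```

Call:
jog_arm([
  {"tz":0.0563, "jaw":0.02},
  {"tz":0.0438, "jaw":0.02},
  {"tz":0.0188, "jaw":0.02},
  {"jaw":0.02},
  {"tz":0.0169, "jaw":0.02},
  {"jaw":0.02},
  {"jaw":0.02},
  {"jaw":0.02},
])

```text
t: 15.4
ee_pos: [0.4841, -0.0877, 0.2237]
orientation: [3.141, 0.0, 1.45]
wrist_force: [-0.2, 0.4, -0.3]
gripper_width: 0.0315
grasp_force: 15.0
```

To row units: -0.06 m is -0.075, -0.05 m is -0.0625.

Call:
jog_arm([
  {"jaw":0.06},
  {"jaw":0.06},
  {"jaw":0.06},
  {"jaw":0.06},
  {"jaw":0.06},
  {"jaw":0.06},
  {"tz":-0.0625, "jaw":0.094},
  {"tz":-0.075, "jaw":0.094},
  {"jaw":0.094},
  {"jaw":0.094},
])

```text
t: 16.65
ee_pos: [0.4836, -0.0875, 0.3327]
orientation: [-3.141, -0.0, 1.45]
wrist_force: [0.0, 0.2, 0.2]
gripper_width: 0.0931
grasp_force: 0.0
```

Call:
jog_arm([
  {"tx":0.0433, "ty":0.0446, "jaw":0.094},
  {"tx":0.0433, "ty":0.0446, "jaw":0.094},
  {"tx":0.0433, "ty":0.0446, "jaw":0.094},
  {"tx":0.0433, "ty":0.0446, "jaw":0.094},
  {"jaw":0.094},
  {"tz":0.0625, "jaw":0.094},
  {"tz":0.05, "jaw":0.094},
  {"tz":0.0188, "jaw":0.094},
  {"jaw":0.094},
  {"jaw":0.094},
])

```text
t: 17.9
ee_pos: [0.643, 0.0322, 0.23]
orientation: [3.139, 0.0, 1.45]
wrist_force: [-1.1, 0.4, 0.4]
gripper_width: 0.0939
grasp_force: 0.0
```

Call:
jog_arm([
  {"jaw":0.03},
  {"jaw":0.03},
  {"jaw":0.03},
  {"jaw":0.03},
  {"jaw":0.03},
  {"jaw":0.03},
  {"jaw":0.03},
  {"jaw":0.03},
  {"jaw":0.03},
], grip_n=18)

```text
t: 19.02
ee_pos: [0.6423, 0.0325, 0.2282]
orientation: [3.141, 0.0, 1.45]
wrist_force: [0.3, 0.1, -0.2]
gripper_width: 0.0395
grasp_force: 18.0
```

To row units: -0.05 m is -0.0625, -0.0362 m is -0.0453.

Call:
jog_arm([
  {"tz":-0.0625, "jaw":0.03},
  {"tz":-0.0625, "jaw":0.03},
  {"tx":-0.0219, "ty":-0.0453, "jaw":0.03},
  {"tx":-0.0219, "ty":-0.0453, "jaw":0.03},
  {"tx":-0.0219, "ty":-0.0453, "jaw":0.03},
  {"tx":-0.0219, "ty":-0.0453, "jaw":0.03},
  {"jaw":0.03},
  {"jaw":0.03},
])

```text
t: 20.02
ee_pos: [0.4905, -0.0195, 0.3285]
orientation: [3.141, -0.0, 1.45]
wrist_force: [0.6, -0.2, -0.7]
gripper_width: 0.0395
grasp_force: 18.0
```

Call:
jog_arm([
  {"tz":0.0563, "jaw":0.03},
  {"tz":0.0438, "jaw":0.03},
  {"tz":0.0125, "jaw":0.03},
  {"jaw":0.03},
  {"tz":0.0169, "jaw":0.03},
  {"jaw":0.03},
  {"jaw":0.03},
  {"jaw":0.03},
])

```text
t: 21.02
ee_pos: [0.4903, -0.0195, 0.2251]
orientation: [3.141, 0.0, 1.45]
wrist_force: [-0.1, -0.7, -0.6]
gripper_width: 0.0396
grasp_force: 18.0
```

Call:
jog_arm([
  {"jaw":0.07},
  {"jaw":0.07},
  {"jaw":0.07},
  {"jaw":0.07},
  {"jaw":0.07},
  {"jaw":0.07},
  {"tz":-0.0625, "jaw":0.094},
  {"tz":-0.075, "jaw":0.094},
  {"jaw":0.094},
  {"jaw":0.094},
])

```text
t: 22.28
ee_pos: [0.4898, -0.0194, 0.3342]
orientation: [-3.141, -0.0, 1.45]
wrist_force: [0.5, 0.9, -1.3]
gripper_width: 0.0939
grasp_force: 0.0
```

Call:
jog_arm([
  {"tx":0.0009, "ty":0.045, "jaw":0.094},
  {"tx":0.0009, "ty":0.045, "jaw":0.094},
  {"tx":0.0009, "ty":0.045, "jaw":0.094},
  {"tx":0.0009, "ty":0.045, "jaw":0.094},
  {"jaw":0.094},
  {"tz":0.0563, "jaw":0.094},
  {"tz":0.0425, "jaw":0.094},
  {"tz":0.0125, "jaw":0.094},
  {"jaw":0.094},
  {"jaw":0.094},
])

```text
t: 23.52
ee_pos: [0.6339, -0.0342, 0.2473]
orientation: [3.139, 0.0, 1.45]
wrist_force: [-0.3, 0.1, -0.0]
gripper_width: 0.0938
grasp_force: 0.0
```

Call:
jog_arm([
  {"jaw":0.012},
  {"jaw":0.012},
  {"jaw":0.012},
  {"jaw":0.012},
  {"jaw":0.012},
  {"jaw":0.012},
  {"jaw":0.012},
  {"jaw":0.012},
  {"jaw":0.012},
  {"jaw":0.012},
], grip_n=15)

```text
t: 24.78
ee_pos: [0.6334, -0.0341, 0.2455]
orientation: [-3.141, -0.0, 1.45]
wrist_force: [-0.1, -0.5, -0.1]
gripper_width: 0.0229
grasp_force: 14.4
```

Call:
jog_arm([
  {"jaw":0.012},
  {"jaw":0.012},
])

```text
t: 25.02
ee_pos: [0.6334, -0.0341, 0.2456]
orientation: [-3.142, 0.0, 1.45]
wrist_force: [-0.9, 0.4, -1.7]
gripper_width: 0.023
grasp_force: 14.4
```

```bash
python3 - <<'E'
from h import *
p=manip.get_image("side");cv2.imwrite("pics/s3.png",cv2.resize(p["image"][130:330,160:480,::-1],None,fx=2.4,fy=2.4))
E
```

```text
(no output)
```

View pics/s3.png

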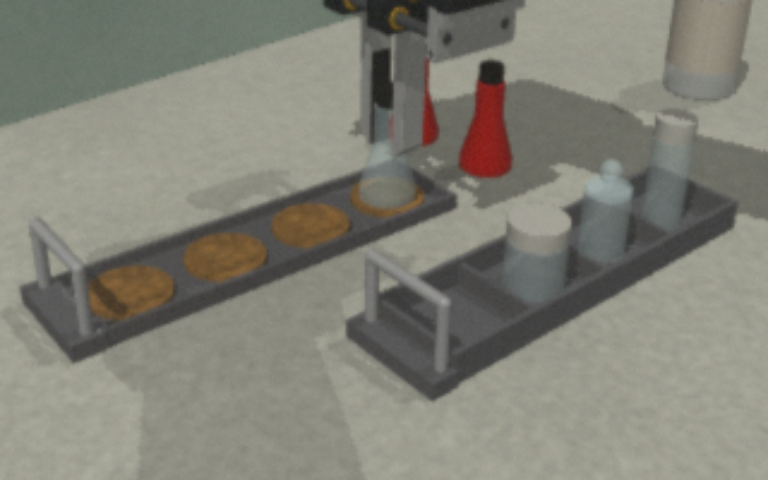

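Three vessels stand correctly: the vial at (672,170), bottle at (606,215) and jar at (537,255). On the flask, 23 mm opening means the fingertips are touching the cone, so I'll regrip 7 mm higher.

To row units: -0.007 m is -0.0088.

Call:
jog_arm([
  {"jaw":0.04},
  {"jaw":0.04},
  {"jaw":0.04},
  {"tz":-0.0088, "jaw":0.04},
  {"jaw":0.04},
  {"jaw":0.04},
])

```text
t: 25.82
ee_pos: [0.6335, -0.0341, 0.2529]
orientation: [3.141, 0.0, 1.45]
wrist_force: [-0.9, -0.2, -0.3]
gripper_width: 0.0402
grasp_force: 0.0
```

Call:
jog_arm([
  {"jaw":0.012},
  {"jaw":0.012},
  {"jaw":0.012},
  {"jaw":0.012},
  {"jaw":0.012},
  {"jaw":0.012},
], grip_n=15)

```text
t: 26.58
ee_pos: [0.6334, -0.0341, 0.2526]
orientation: [-3.141, -0.0, 1.45]
wrist_force: [0.1, 0.2, -0.7]
gripper_width: 0.0212
grasp_force: 15.0
```

To row units: -0.06 m is -0.075, -0.05 m is -0.0625.

Call:
jog_arm([
  {"tz":-0.0625, "jaw":0.012},
  {"tz":-0.075, "jaw":0.012},
  {"tx":0.0204, "ty":-0.0456, "jaw":0.012},
  {"tx":0.0204, "ty":-0.0456, "jaw":0.012},
  {"tx":0.0204, "ty":-0.0456, "jaw":0.012},
  {"tx":0.0204, "ty":-0.0456, "jaw":0.012},
  {"jaw":0.012},
  {"jaw":0.012},
])

```text
t: 27.58
ee_pos: [0.4968, 0.0481, 0.3631]
orientation: [3.14, 0.0, 1.45]
wrist_force: [0.4, -0.1, -0.5]
gripper_width: 0.021
grasp_force: 15.0
```

Call:
jog_arm([
  {"tz":0.0625, "jaw":0.012},
  {"tz":0.05, "jaw":0.012},
  {"tz":0.0125, "jaw":0.012},
  {"jaw":0.012},
  {"tz":0.0169, "jaw":0.012},
  {"jaw":0.012},
  {"jaw":0.012},
  {"jaw":0.012},
])

```text
t: 28.58
ee_pos: [0.4965, 0.0483, 0.2497]
orientation: [3.141, 0.0, 1.45]
wrist_force: [0.6, -0.3, -0.6]
gripper_width: 0.0212
grasp_force: 15.0
```

To row units: -0.06 m is -0.075, -0.05 m is -0.0625.

Call:
jog_arm([
  {"jaw":0.06},
  {"jaw":0.06},
  {"jaw":0.06},
  {"jaw":0.06},
  {"jaw":0.06},
  {"jaw":0.06},
  {"tz":-0.0625, "jaw":0.06},
  {"tz":-0.075, "jaw":0.06},
  {"tz":-0.05, "jaw":0.06},
  {"jaw":0.06},
])

```text
t: 29.82
ee_pos: [0.4971, 0.0482, 0.4032]
orientation: [3.134, 0.0, 1.45]
wrist_force: [0.8, 0.9, 0.0]
gripper_width: 0.0602
grasp_force: 0.0
```

Call:
jog_arm([
  {"tx":0.0625, "jaw":0.06},
  {"tx":0.0625, "jaw":0.06},
  {"tx":0.0625, "jaw":0.06},
  {"tx":0.0625, "jaw":0.06},
  {"jaw":0.06},
  {"jaw":0.06},
])

```text
t: 30.58
ee_pos: [0.5202, 0.2465, 0.3975]
orientation: [-3.139, 0.001, 1.45]
wrist_force: [-0.0, -0.1, -0.0]
gripper_width: 0.06
grasp_force: 0.0
```

```bash
python3 - <<'E'
from h import *
p=manip.get_image("top");q=manip.get_image("side")
cv2.imwrite("pics/f.png",np.hstack([p["image"][90:310,180:480,::-1],q["image"][130:350,180:480,::-1]]))
E
```

```text
(no output)
```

View pics/f.png

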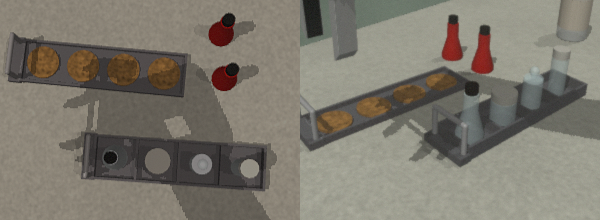

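All four vessels are upright in their compartments, in the order flask (by the handle), jar, bottle, vial. The tray is empty and the red flasks are untouched.

```bash
python3 -c "
from plant import manip
print(manip.finish_job())"
```

```text
the job is handed in; nothing more can be done
None
```

All four vessels now stand upright in the rack in reverse order (from its handle: flask, jar, weighing bottle, vial), and the job was handed in at about 31 s of the 112 s allowed.

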